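Hold the spring catch down and slide the tortoise dish into the feeding bay

TASK

With the fingertips press the orange spring catch bar down, and while you hold it down push the teal tray by its upright lug past the catch, fully home against its stop in the beech-edged feeding bay. Then let go, so that the catch springs back up behind the tray and locks it. The dish rides along on the tray: never pick it up, and leave the tub, pipette, brush, canister and jar where they stand.

Things in the scene. Friction and masses are not known exactly. Their poses are not given: they have to be found in the camera images.
- slide_base: Feeding slide: white plate 220 x 270 x 8 mm fixed to the table, place and yaw vary. Two rails carry the teal tray, which slides along this body's +y to the beech-kerbed bay at the +y end; the orange catch bar lies along its +x side. Origin: centre of its underside, z up. The base is at most 42 mm high and its kerb is clear of the bar.
- tray (a joint): Travel of the teal tray along base +y, m: starts at 0 to 0.016; 0.100 is home at the end stop. While the catch is up, its pin stops the tray's steel tooth at about 0.058; the catch can rise behind the tooth only beyond 0.090. Friction about 1.5 N; it stays where left and cannot be lifted off.
- catch (a joint): How far the catch bar is pressed down, m: 0 up, 0.016 bottomed. The tray passes when it is 0.010 or deeper. A spring pushes it up: about 2 N at the top, 5.5 N fully down; let go, it springs up. The bar goes straight down, wherever along its length it is pressed.
- bar_top (a point): Centre of the flat orange top of the catch bar (goes down with it). The bar is 36 mm wide (base x) and 180 mm long (base y, 90 mm either way from here). Its top is 42 mm above the table when up, 26 mm fully down. Fingertips can slide along it while pressing. Its brass pin stands 54 mm along base +y and 42 mm along -x from here.
- lug (a point): Centre of the face to push (it looks to base -y) on the tray's upright teal lug: a plate 40 mm wide (base x), 8 mm thick, standing over the bar's centre line from 49 to 79 mm above the table, 7 mm clear of the raised bar; this point is 64 mm up and moves with the tray. Fingers pressing the bar on the lug's -y side meet this face with their sides when moved along base +y.
- tray_mid (a point): Centre of the tray's floor, 22 mm above the table. The tray is 116 x 118 mm with a rim 7 mm above its floor.
- dish: Loose blue-glazed ribbed dish, 84 mm across and 32 mm high, about 140 g, standing on the tray floor (some 13 mm of play to the rim). Origin: centre of its underside. It rides on the tray; its rim is 54 mm above the table and about 70 mm from the bar's centre line.
- tub: Bystander: closed teal vitamin tub with white screw top, 65 mm across, 82 mm high, beside the kerb end of the slide. Origin: centre of its underside.
- pipette: Bystander: clear pipette feeder with an orange bulb, lying, 145 mm long, 26 mm high at most, on the far side of the catch bar. Origin: on the table under its barrel.
- brush: Bystander: beech shell brush, lying bristles down, 165 mm long, 32 mm high, beside the starting end of the slide. Origin: on the table under the brush.
- canister: Bystander: can, 72 mm across, 110 mm high, at a side of the table. Origin: centre of its underside.
- jar: Bystander: jar, 68 mm across, 90 mm high, at a side of the table. Origin: centre of its underside.
There are look-alikes about, which are no part of the job. There is more than one size of the dish; the job needs the smallest.

How it is judged:
On the way, in this order (a step that is already met when the one before it is completed fails the run):
1. the fingers hold the catch bar down while the tray is still before the catch (value of joint catch above 0.009 m and value of joint tray below 0.065 m and contact force between the fingers and catch above 0.5 N), for 0.2 s.
2. the tray is pushed past the catch while the fingers still hold the bar down (value of joint tray above 0.085 m and value of joint catch above 0.008 m and contact force between the fingers and catch above 0.5 N), for 0.04 s.
At the end, for the whole second after the job is handed in: The tray is home in the feeding bay (within 8.5 mm of its stop, beyond the catch), the catch bar is up again (within 3 mm) behind it, and the dish stands level on the tray floor, within 30 mm of the tray's centre, at rest (value of joint tray above 0.0915 m and value of joint catch below 0.003 m and velocity of joint tray below 0.01 m/s and horizontal distance between dish and tray_mid below 0.03 m and height (world z) of dish below 0.028 m and angle between dish's own z axis and vertical below 0.1 rad and linear speed of dish below 0.02 m/s); the robot touches nothing.
It fails at once if the dish is lifted or tipped (height (world z) of dish above 0.035 m or angle between dish's own z axis and vertical above 0.35 rad).
It fails at once if the tub, pipette, brush, canister or jar is moved more than 25 mm or lifted (distance of any of tub, pipette, brush, canister, jar from where it was at the start of the episode above 0.025 m).
It also fails if it takes over 38 s, if anything falls off the work surface, if the arm or the gripper's body presses on something with over 40 N, if the wrist force passes 120 N, or if a joint passes its speed limit or range.

ROBOT

A 6-joint arm with a two-finger parallel gripper is mounted at the origin on the work surface. World frame = base frame: x ahead of the robot, y to its left, z up, the work surface at z = 0. Lengths are in m, angles in rad, forces in N, time in s.
With the tool pointing down it reaches from about 0.325 to 0.875 m from the base axis. Payload 4.4 kg.
Tool frame: the origin (TCP) lies at the very end of the fingers, on their centre line; the grasp point (between the pads) lies 19 mm behind it; z points along the fingers, y is the direction in which the jaws open and shut (so a half turn about z gives the same grasp; the last joint's range is limited). The gripper opens to 85 mm and grips with 20 to 120 N. Pads are 22 mm wide; open, the fingers measure 114 mm over their backs; the gripper's body (76 mm by 85 mm) begins 54 mm behind the grasp point. The pads swing forward as they close: fully open they stand 13 mm farther back than shut.
Start: joints at [-1.403, 0.207, 1.542, -0, 1.393, -0.15], TCP at [0.18, -0.546, 0.231] pointing down, gripper open.
Joint ranges: [-2.73, 2.73], [-0.86, 2.22], [0.23, 2.46], [-1.11, 4.25], [0.08, 2.63], [-2.82, 2.82]. Speed limits (rad/s): [2.79, 2.79, 3.14, 3.14, 3.14, 3.14].

INTERFACE

Orientations are given as a rotation vector (axis times angle).
In Python, from bench import ctrl, claw, viewer, readout gives the robot as it stands. Calls block until the motion is done:
- ctrl.move_to(position, orientation): joint-space move of the TCP to a pose.
- ctrl.move_l(position, rotation=None, v=0.15): straight line of the TCP; rotation=None keeps the orientation; v is the mean speed in m/s.
- ctrl.move_joints(angles): joint-space move.
- claw.let_go() and claw.clamp(force=None): open the fingers fully, or close them until they stop; force is the grip in N (None keeps the last).
- ctrl.sleep(seconds).
- ctrl.solve_ik(position, orientation): joint angles nearest the present ones, or None.
- viewer.camera(name): name is "scene" or "top"; returns (picture, depth): 400x640x3 uint8, red, green, blue; 400x640 float32, m along the optical axis (not along the pixel's ray), 0 where there is no reading.
- viewer.camera_info(name): a dict with "fx", "fy", "cx", "cy" (pixels), "dist" ([k1, k2, p1, p2, k3] as OpenCV has them; the pictures are not rectified), "R" (3x3) and "t" (3): a world point X has camera coordinates R X + t. Camera axes: x right, y down, z forward; pixel columns grow to the right and rows downward; lengths in m; the calibration is good to about 2 mm. A picture is of the moment at which its call begins. camera_info takes no time and is no camera call.
A pose or a line that the arm cannot do raises ctrl.MotionError and nothing moves.
- ctrl.close_job(): hands the job in, once; it reports no verdict.
Readings, each from a call of its own:
- readout.get_clock(): time.
- readout.get_q(): joint angles.
- readout.get_qvel(): joint speeds.
- readout.get_tau(): joint torques, N m.
- readout.get_tcp_pos(): TCP position.
- readout.get_tool_rot(): TCP orientation.
- readout.get_contact_force(): force on the tool from outside, world axes, zero at the start.
- readout.get_torque(): the same for the moment, N m.
- readout.get_gripper_width(): finger opening in m.
Only numpy, scipy, OpenCV 4.12 (cv2) and the standard library are available. Lean on these libraries where they do the work, as an engineer would, in place of code of your own. Each camera call takes 0.05 s, during which the arm holds its last target.

## Working session

There is one attempt and no reset: what is moved stays moved. The work goes in short steps, each a Python script; the robot and the scene stay as the last script left them, time stands still between calls to the robot, and variables do not carry over. Pictures are saved under pics/ and viewed, and the job is handed in when it is done.

```bash
ls; mkdir -p pics
python3 - <<'E'
from bench import ctrl, claw, viewer, readout
import cv2,numpy as np
for n in ("scene","top"):
    p,d=viewer.camera(n); cv2.imwrite(f"pics/{n}0.png",p[:,:,::-1]); np.save(f"pics/{n}0.npy",d)
    print(n,viewer.camera_info(n))
print(readout.get_clock(),readout.get_tool_rot(),readout.get_tcp_pos())
E
```

```text
pics
scene {'fx': 382.6113722672011, 'fy': 382.6113722672011, 'cx': 326.1919221911851, 'cy': 203.08788466168997, 'dist': array([-0.0433543,  0.       ,  0.       ,  0.       ,  0.       ]), 'R': array([[ 0.12772088,  0.99180905, -0.00147752],
       [ 0.57701984, -0.07551761, -0.81323133],
       [-0.80668177,  0.10301407, -0.58193868]]), 't': array([-0.04736508, -0.22405163,  1.51779161])}
top {'fx': 374.9238321372696, 'fy': 374.9238321372696, 'cx': 324.26633691218075, 'cy': 200.8318067499321, 'dist': array([-0.03659079,  0.        ,  0.        ,  0.        ,  0.        ]), 'R': array([[ 0.01084796, -0.99993675, -0.00296961],
       [-0.97373144, -0.00988809, -0.22748475],
       [ 0.227441  ,  0.00535935, -0.97377711]]), 't': array([-1.07228766e-03,  5.09643130e-01,  1.29430994e+00])}
0.1 [-3.09963012e+00 -4.98258563e-01  4.35331276e-05] [ 0.18008457 -0.54531854  0.23020365]
```

View pics/scene0.png

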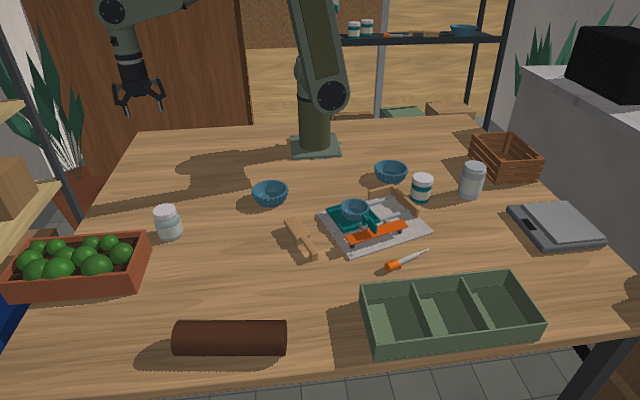

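View pics/top0.png

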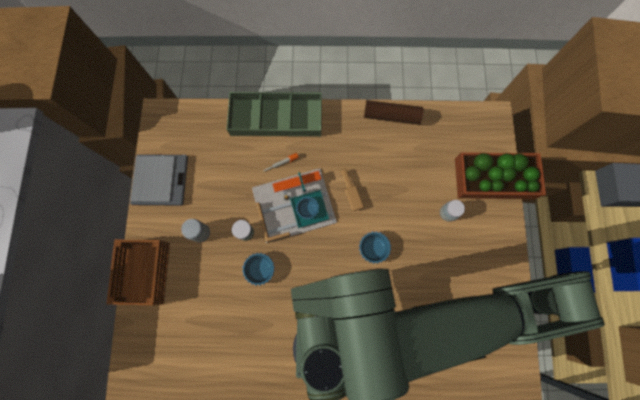

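The scene view shows the slide at about (375,222), with the orange bar at (378,233), the small dish on the tray at (354,209) and the kerb on the right. The top view shows the bar at (297,183) and the tray dish at (311,207). Two larger dishes stand loose: top (375,247) and (258,268), scene (270,193) and (390,172). The pipette's orange bulb, scene (393,266) and top (293,157), could be taken for the bar. The next step is a close crop.

Run:
```python
import cv2,numpy as np
a=cv2.imread("pics/scene0.png")[170:280,280:440]; b=cv2.imread("pics/top0.png")[140:250,235:375]
cv2.imwrite("pics/c1.png",cv2.resize(a,None,fx=5,fy=5,interpolation=cv2.INTER_CUBIC))
cv2.imwrite("pics/c2.png",cv2.resize(b,None,fx=5,fy=5,interpolation=cv2.INTER_CUBIC))
```

```text
(no output)
```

View pics/c1.png

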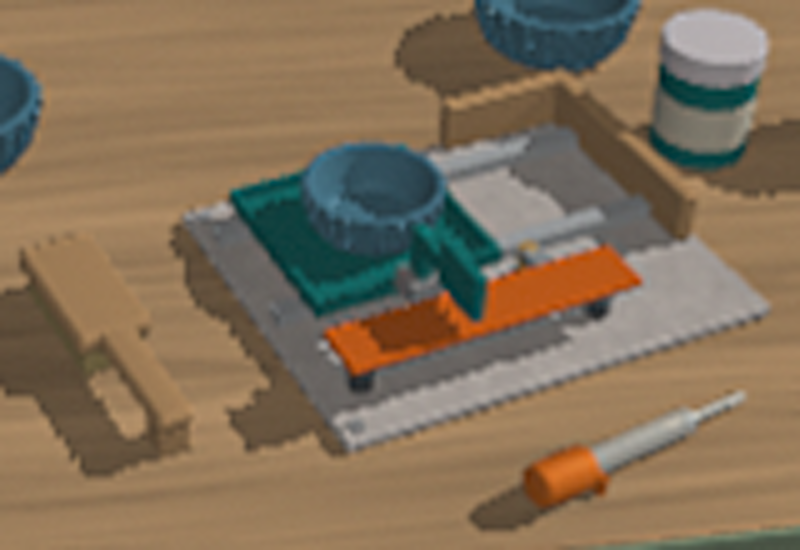

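View pics/c2.png

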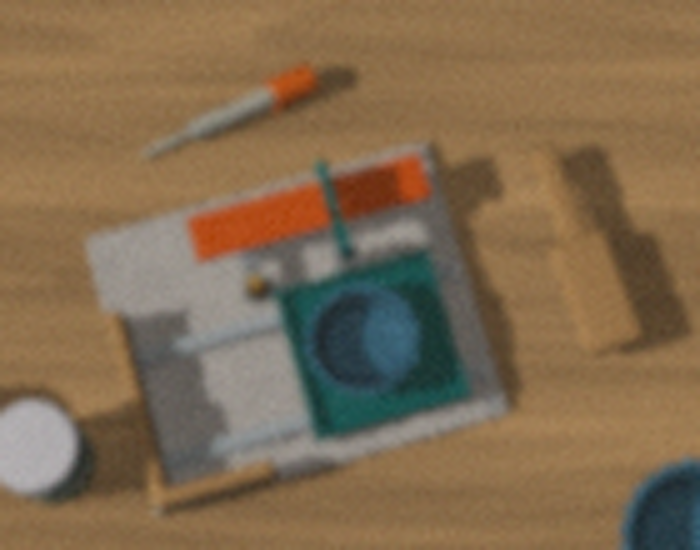

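The crops show the orange bar with four corners in each view. The teal lug crosses it at scene crop (465,275) and top crop (335,205), and the kerb is at the +y end. The dish on the tray is the smallest one, and there is one bar only, since the other orange object is the pipette bulb. Next I triangulate the bar corners and the lug.

```bash
cat > h.py <<'E'
import cv2,numpy as np
from bench import viewer
def info(n):
    i=viewer.camera_info(n); K=np.array([[i['fx'],0,i['cx']],[0,i['fy'],i['cy']],[0,0,1.]]); return K,np.array(i['dist']),np.array(i['R']),np.array(i['t'])
def und(n,uv):
    K,d,R,t=info(n); return cv2.undistortPoints(np.array(uv,float).reshape(-1,1,2),K,d).reshape(-1,2)
def plane(n,uv,z):
    K,d,R,t=info(n); q=und(n,uv); C=-R.T@t; D=np.c_[q,np.ones(len(q))]@R; return C+D*((z-C[2])/D[:,2])[:,None]
def tri(uvs,uvt):
    P=[np.c_[info(n)[2],info(n)[3]] for n in("scene","top")]
    X=cv2.triangulatePoints(P[0],P[1],und("scene",uvs).T,und("top",uvt).T); return (X[:3]/X[3]).T
def proj(n,X):
    K,d,R,t=info(n); return cv2.projectPoints(np.array(X,float).reshape(-1,1,3),cv2.Rodrigues(R)[0],t,K,d)[0].reshape(-1,2)
def orange(img,roi):
    h=cv2.cvtColor(img,cv2.COLOR_BGR2HSV); m=cv2.inRange(h,(3,170,60),(16,255,255)); k=np.zeros_like(m)
    x0,y0,x1,y1=roi; k[y0:y1,x0:x1]=m[y0:y1,x0:x1]; return k
ROI={"scene":(338,212,415,250),"top":(268,165,327,196)}
def quad(n,img):
    m=orange(img,ROI[n]); pts=cv2.findNonZero(m); H=cv2.convexHull(pts)
    return m,cv2.approxPolyN(H,4,ensure_convex=True).reshape(-1,2)
E
python3 - <<'E'
from h import *
Q={}
for n in("scene","top"):
    img=cv2.imread(f"pics/{n}0.png"); m,q=quad(n,img); print(n,cv2.countNonZero(m),q.tolist()); Q[n]=q
    W=plane(n,q,.042); print(np.round(W,4).tolist()); Q[n]=(q,W)
# match corners by nearest plane pos
qs,Ws=Q['scene'];qt,Wt=Q['top']
idx=[int(np.argmin(np.linalg.norm(Wt-w,axis=1))) for w in Ws]; print(idx)
X=tri(qs,qt[idx]); print(np.round(X,4)); c=X.mean(0); print("centre",c)
for W in(X,Ws,Wt):
    W=W[:,:2].astype(np.float32); print(cv2.minAreaRect(W*1000), W.mean(0))
E
```

```text
scene 537 [[350, 245], [344, 236], [400, 218], [408, 226]]
[[0.6376, 0.0274, 0.042], [0.6006, 0.0179, 0.042], [0.5446, 0.1868, 0.042], [0.5821, 0.1985, 0.042]]
top 346 [[275, 192], [273, 184], [318, 171], [321, 179]]
[[0.5451, 0.186, 0.042], [0.5755, 0.1946, 0.042], [0.6274, 0.029, 0.042], [0.5965, 0.0174, 0.042]]
[2, 3, 0, 1]
[[0.6297 0.0291 0.0348]
 [0.5974 0.018  0.0393]
 [0.545  0.1863 0.0424]
 [0.5774 0.1978 0.0379]]
centre [0.58738028 0.10777249 0.03860103]
((587.3870239257812, 107.87599182128906), (34.304439544677734, 177.6336669921875), 17.274259567260742) [0.5873803  0.10777248]
((591.069091796875, 107.08015441894531), (39.28236389160156, 180.37911987304688), 17.976730346679688) [0.5911931  0.10763997]
((586.5321655273438, 106.48150634765625), (32.952232360839844, 176.2605743408203), 16.964452743530273) [0.5861193  0.10673355]
```

Run:
```python
from h import *
s=[[376.5,225.5],[364,215]]; t=[[299.3,173.5],[304.2,190.5]]
X=tri(s,t); print("tri",np.round(X,4)); 
print(np.round(plane("scene",s,.079),4).tolist()); print(np.round(plane("top",t,.079),4).tolist())
th=np.radians(17.4); ex=np.array([np.cos(th),np.sin(th)]); ey=np.array([-np.sin(th),np.cos(th)])
c=np.array([.588,.1075])
for P in (X,plane("scene",s,.079),plane("top",t,.079)):
    d=P[:,:2]-c; print(np.round(d@ex,4),np.round(d@ey,4))
# depth-based points on lug, bar
for n in("scene","top"):
    d=np.load(f"pics/{n}0.npy"); K,di,R,tt=info(n)
    v,u=np.mgrid[0:400,0:640]; uv=np.c_[u.ravel(),v.ravel()].astype(float)
    q=und(n,uv); z=d.ravel(); W=(np.c_[q*z[:,None],z]-tt)@R
    r=W[:,:2]-c; lx=r@ex; ly=r@ey
    img=cv2.imread(f"pics/{n}0.png"); mk=orange(img,ROI[n]).ravel()>0
    print(n,"bar z",np.percentile(W[mk,2],[10,50,90]).round(4))
    k=(abs(lx)<.02)&(abs(ly)<.09)&(W[:,2]>.058)&(W[:,2]<.1)&(z>0)
    print("lug",k.sum(),np.percentile(lx[k],[5,50,95]).round(4),np.percentile(ly[k],[0,10,50,90,100]).round(4),W[k,2].max().round(4))
```

```text
tri [[0.6075 0.0987 0.0744]
 [0.5464 0.0796 0.0645]]
[[0.6131, 0.1, 0.079], [0.565, 0.0772, 0.079]]
[[0.6055, 0.0956, 0.079], [0.5421, 0.0764, 0.079]]
[ 0.016  -0.0481] [-0.0142 -0.0142]
[ 0.0217 -0.031 ] [-0.0147 -0.0221]
[ 0.0131 -0.0531] [-0.0166 -0.016 ]
scene bar z [0.0397 0.0414 0.043 ]
lug 74 [-0.0165  0.0019  0.0186] [-0.0212 -0.0197 -0.0185 -0.0146 -0.0111] 0.0804
top bar z [0.0378 0.0415 0.0458]
lug 25 [-0.018  -0.0012  0.0171] [-0.0207 -0.0198 -0.0164 -0.0132 -0.0126] 0.0839
```

Heights agree: bar top 41 mm (42 given), lug top about 80 mm (79 given). The bar measures 178 x 34 mm, with yaw about 17.4°. The lug face sits about 20 mm on the -y side of the bar centre. I'll now close the fingers and go above the bar at local y = -47 mm.

```bash
cat >> h.py <<'E'
th=np.radians(17.4); ex=np.array([np.cos(th),np.sin(th),0]); ey=np.array([-np.sin(th),np.cos(th),0]); C0=np.array([.588,.1075,0])
def P(lx,ly,z): return C0+lx*ex+ly*ey+np.array([0,0,z])
def loc(p): d=np.array(p)-C0; return np.round([d@ex,d@ey,p[2]],4)
def rv(s): return cv2.Rodrigues(np.c_[s*ey,s*ex,[0,0,-1]])[0].ravel()
E
python3 - <<'E'
from h import *
from bench import ctrl,claw,readout
p=P(0,-.047,.16)
b=None
for s in(1,-1):
    q=ctrl.solve_ik(p,rv(s)); print(s,None if q is None else np.round(q,2))
    if q is not None:
        m=abs(q[5])
        if b is None or m<b[0]: b=(m,s)
claw.clamp(20)
ctrl.move_to(p,rv(b[1])); print(b[1],loc(readout.get_tcp_pos()),readout.get_gripper_width(),readout.get_contact_force(),readout.get_clock())
ctrl.move_l(P(0,-.047,.075)); print(loc(readout.get_tcp_pos()),readout.get_contact_force(),readout.get_clock())
for n in("scene","top"):
    q,d=viewer.camera(n); q=q[:,:,::-1]; np.save(f"pics/{n}1.npy",d)
    cv2.imwrite(f"pics/{n}1.png",q)
    a=q[150:280,280:440] if n=="scene" else q[130:250,235:375]
    cv2.imwrite(f"pics/{n}1c.png",cv2.resize(a,None,fx=4.5,fy=4.5,interpolation=cv2.INTER_CUBIC))
E
```

```text
1 [-0.04  0.33  1.53 -0.    1.27 -0.34]
-1 [-0.04  0.33  1.53 -0.    1.27  2.8 ]
1 [-1.000e-04 -4.800e-02  1.601e-01] -6.297575138076189e-05 [0.79618215 0.28782889 0.03853089] 3.5
[ 0.0006 -0.0475  0.0757] [ 0.61833639 -0.19221853  1.41612607] 4.2167
```

View pics/scene1c.png

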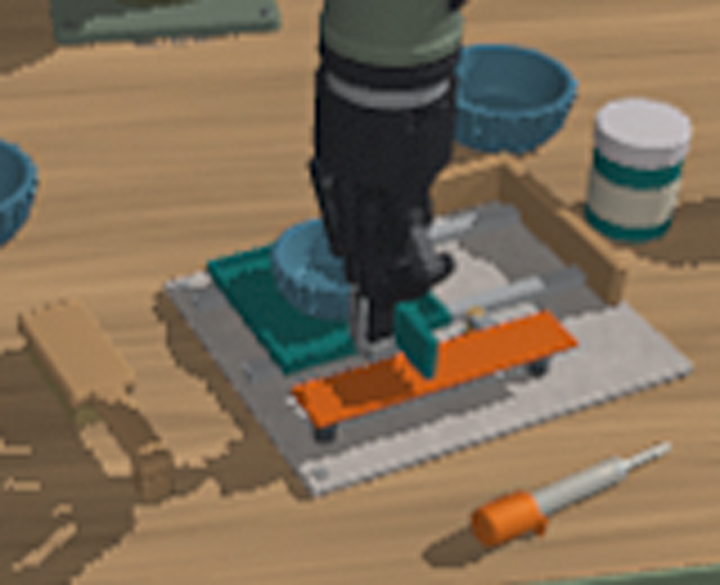

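View pics/top1c.png

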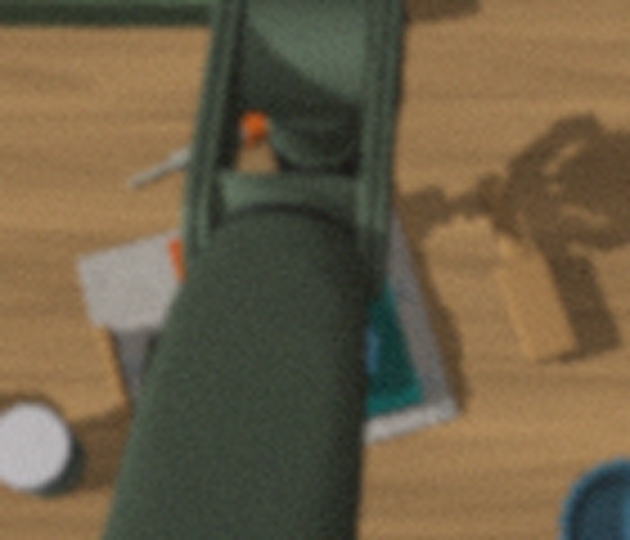

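The scene crop shows the closed fingertips at about (372,345), over the bar's shaded part and on the lug's -y side; the lug is at (418,340). The top view is hidden by the arm. Now I press in small steps and watch the force.

Run:
```python
from h import *
from bench import ctrl,claw,readout
print("tip px expected crop",(proj("scene",[P(0,-.047,.075)])-[280,150])*4.5)
for z in(.046,.038,.033,.0285):
    ctrl.move_l(P(0,-.047,z),v=.04); print(loc(readout.get_tcp_pos()),np.round(readout.get_contact_force(),2),readout.get_clock())
    if abs(readout.get_contact_force()[2])>20: break
ctrl.sleep(.3)
print(loc(readout.get_tcp_pos()),np.round(readout.get_contact_force(),2),readout.get_clock())
q,d=viewer.camera("scene"); q=q[:,:,::-1]; cv2.imwrite("pics/s2c.png",cv2.resize(q[150:280,280:440],None,fx=4.5,fy=4.5,interpolation=cv2.INTER_CUBIC))
```

```text
tip px expected crop [[366.22293514 338.56106583]]
[ 0.0002 -0.0471  0.0461] [ 0.68 -0.48  0.43] 5.1917
[ 0.0007 -0.0473  0.0385] [1.24 0.32 3.29] 5.5417
[ 0.0005 -0.0472  0.0332] [ 0.17 -0.33  4.48] 5.8167
[ 0.0003 -0.0471  0.0288] [ 0.46 -0.42  4.45] 6.075
[ 0.0003 -0.0471  0.0288] [ 1.29 -0.18  4.57] 6.375
```

View pics/s2c.png

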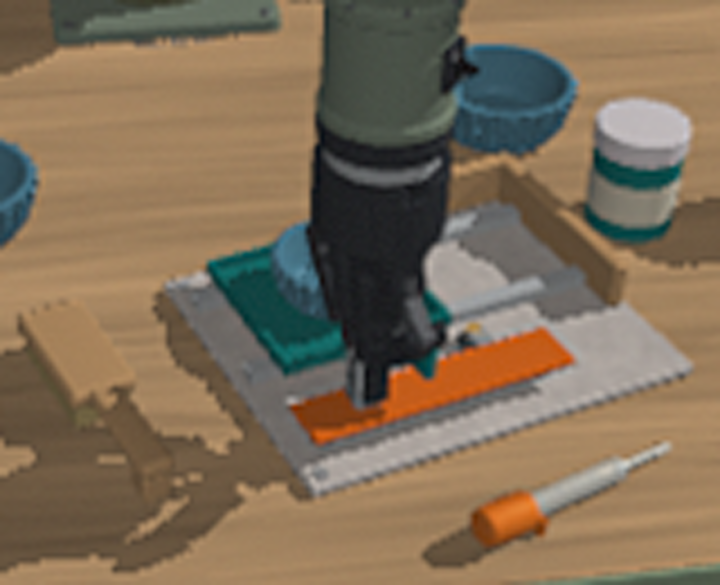

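The bar is down about 13 mm with an upward force of 4.5 N, as the spring data predicts, and the lug is still at the start. Now I push along base +y.

Run:
```python
from h import *
from bench import ctrl,claw,readout
y=-.047
while y<.085:
    y+= .010 if y<.04 else .0025
    ctrl.move_l(P(0,y,.0285),v=.04); f=np.array(readout.get_contact_force()); fy=f@ey
    print(loc(readout.get_tcp_pos()),"fy %.2f fx %.2f fz %.2f t %.2f"%(fy,f@ex,f[2],readout.get_clock()))
    if abs(fy)>10 or abs(f[2])>20: break
q,d=viewer.camera("scene"); q=q[:,:,::-1]; cv2.imwrite("pics/s3c.png",cv2.resize(q[150:280,280:440],None,fx=4.5,fy=4.5,interpolation=cv2.INTER_CUBIC))
```

```text
[-0.0003 -0.0363  0.0284] fy -0.79 fx 0.02 fz 5.94 t 6.83
[-0.0001 -0.0267  0.0285] fy -1.53 fx 0.63 fz 4.34 t 7.22
[-0.     -0.0167  0.0285] fy -1.92 fx 0.00 fz 5.19 t 7.62
[ 0.     -0.0067  0.0285] fy -1.20 fx -0.01 fz 5.13 t 8.03
[0.     0.0033 0.0285] fy -1.66 fx -0.47 fz 5.44 t 8.43
[-0.      0.0133  0.0285] fy -1.44 fx 0.99 fz 4.47 t 8.82
[-0.      0.0233  0.0285] fy -1.84 fx 1.18 fz 5.88 t 9.22
[-0.      0.0333  0.0285] fy -1.91 fx 0.21 fz 5.22 t 9.62
[-0.0001  0.0433  0.0285] fy -2.43 fx 0.76 fz 5.12 t 10.03
[-0.0001  0.0454  0.0285] fy -3.02 fx 0.81 fz 4.76 t 10.28
[-0.0001  0.0479  0.0285] fy -3.01 fx 0.76 fz 4.74 t 10.53
[-0.      0.0505  0.0285] fy -3.49 fx 0.02 fz 4.62 t 10.78
[-0.      0.0531  0.0285] fy -3.08 fx 0.57 fz 5.06 t 11.03
[-0.0001  0.0556  0.0284] fy -3.68 fx -0.30 fz 4.79 t 11.28
[0.     0.0581 0.0285] fy -4.11 fx -0.20 fz 5.39 t 11.53
[0.     0.0606 0.0285] fy -3.82 fx -0.19 fz 4.10 t 11.78
[-0.      0.0625  0.0285] fy -5.66 fx 0.17 fz 3.67 t 12.03
[0.     0.0625 0.0286] fy -12.52 fx -1.20 fz 4.67 t 12.28
```

View pics/s3c.png

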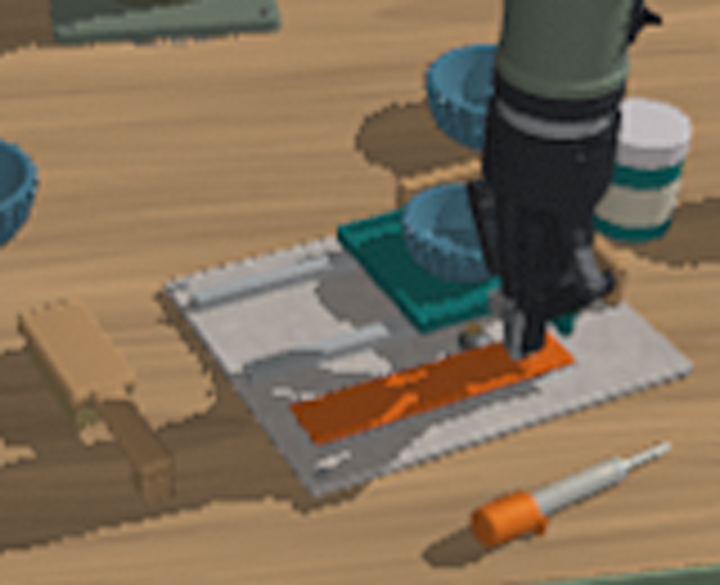

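The force rose to 12.5 N at a hard stop after about 94 mm of tray travel, which fits home. I back off slightly, lift and look again.

Run:
```python
from h import *
from bench import ctrl,claw,readout
ctrl.move_l(P(0,.0585,.0285),v=.03); print(loc(readout.get_tcp_pos()),np.round(readout.get_contact_force(),2))
ctrl.move_l(P(0,.0585,.06),v=.06); print(np.round(readout.get_contact_force(),2))
ctrl.move_l(P(0,.0585,.20),v=.15)
ctrl.move_joints([-1.2,.207,1.542,0,1.393,-.15]); ctrl.sleep(.3)
print(np.round(readout.get_contact_force(),2),readout.get_clock())
for n in("scene","top"):
    q,d=viewer.camera(n); q=np.ascontiguousarray(q[:,:,::-1]); np.save(f"pics/{n}4.npy",d); cv2.imwrite(f"pics/{n}4.png",q)
    a=q[150:280,280:440] if n=="scene" else q[130:250,235:375]
    cv2.imwrite(f"pics/{n}4c.png",cv2.resize(a,None,fx=4.5,fy=4.5,interpolation=cv2.INTER_CUBIC))
    K,di,R,tt=info(n); v,u=np.mgrid[0:400,0:640]
    W=(lambda qq,z:(np.c_[qq*z[:,None],z]-tt)@R)(und(n,np.c_[u.ravel(),v.ravel()].astype(float)),d.ravel())
    r=W-C0; lx=r@ex; ly=r@ey; mk=orange(q,ROI[n]).ravel()>0
    print(n,"bar z",np.percentile(W[mk,2],[10,50,90]).round(4))
    k=(abs(lx)<.02)&(abs(ly)<.12)&(W[:,2]>.058)&(W[:,2]<.1)
    print("lug",k.sum(),np.percentile(ly[k],[0,10,50,90,100]).round(4))
    # dish rim / tray from colour
    h=cv2.cvtColor(q,cv2.COLOR_BGR2HSV).reshape(-1,3)
    near=(lx>-.16)&(lx<-.02)&(abs(ly)<.16)
    t=near&(h[:,0]>=80)&(h[:,0]<=94)&(h[:,1]>120)&(W[:,2]<.04); b=near&(h[:,0]>=97)&(h[:,0]<=112)&(h[:,1]>80)&(W[:,2]>.046)
    for nm,mm in(("tray",t),("dishrim",b)):
        if mm.sum(): print(nm,mm.sum(),"x",np.percentile(lx[mm],[1,99]).round(4),"y",np.percentile(ly[mm],[1,99]).round(4),"z",np.percentile(W[mm,2],[5,50,95]).round(4))
```

```text
[-0.0003  0.0595  0.0284] [-0.44  1.77  4.51]
[ 0.02  0.83 -0.21]
[-0.4   0.85  0.74] 17.3167
scene bar z [0.0398 0.0414 0.0429]
lug 75 [0.0754 0.0765 0.0781 0.0815 0.0849]
tray 401 x [-0.1584 -0.0485] y [0.0222 0.139 ] z [0.0195 0.0222 0.029 ]
dishrim 171 x [-0.1467 -0.0658] y [0.0465 0.1248] z [0.0463 0.0513 0.0546]
top bar z [0.0386 0.0419 0.0455]
lug 29 [0.0759 0.0761 0.0794 0.0827 0.0839]
tray 409 x [-0.1595 -0.0533] y [0.0263 0.1355] z [0.0178 0.0218 0.0266]
dishrim 81 x [-0.1463 -0.0722] y [0.0478 0.1252] z [0.0478 0.0525 0.0567]
```

View pics/scene4c.png

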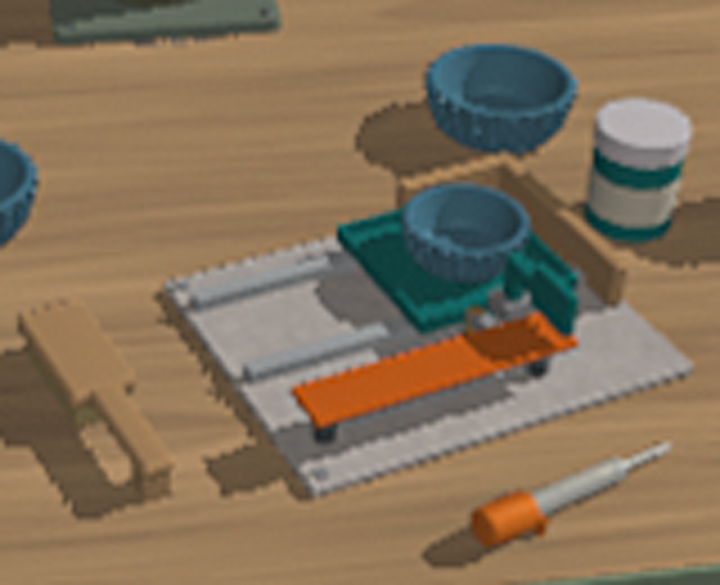

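View pics/top4c.png

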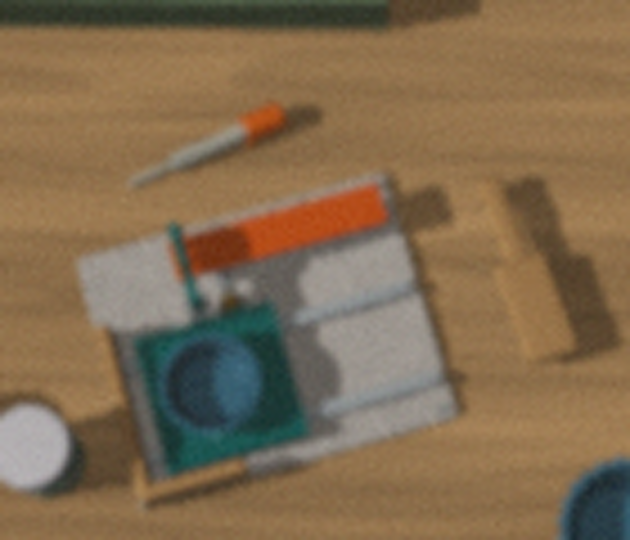

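The tray is against its stop, with the brass pin at scene crop (475,318) behind the tooth. The bar is up (41–42 mm), the dish is level about 5 mm from the tray centre, and the bystanders are in place. I hand in.

```bash
python3 -c "
from bench import ctrl,readout
print(readout.get_clock()); ctrl.close_job()"
```

```text
17.4167
the job is handed in; nothing more can be done
```

The job is handed in at 17.4 s. The closed fingertips pressed the catch bar down about 13 mm, and with the bar held they pushed the lug until the tray met its hard stop (12.5 N). I then backed off 3–4 mm, lifted and cleared the arm.

**Last checks, from both cameras:**
- **Tray:** the lug moved 96 mm and the brass pin is behind the tooth. Exact joint values can't be read, so "home" rests on the hard stop and these pictures.
- **Catch bar:** its top is back at 41–42 mm, so it is up.
- **Dish:** it stands level on the tray floor, about 5 mm from the tray's centre.
- **Bystanders:** the tub, pipette and brush look unmoved. I did not view the canister and jar again; the arm ran above them, and no force spike showed at the points where I read it.

**Disagreements:**
- **Lug corners:** corners picked by hand from pixels gave 64–74 mm for the lug top, against 79 mm given. I used the depth readings instead, which gave 80–84 mm.
- **Bar corners:** the bar's corner heights averaged 39 mm, against 41 mm by depth and 42 mm given.

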